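# Build up the feed-shaft coupling in the assembly nest

### The arm

A 6-joint arm with a two-finger parallel gripper is mounted at the origin on the work surface. World frame = base frame: x ahead of the robot, y to its left, z up, the work surface at z = 0. Lengths are in m, angles in rad, forces in N, time in s.
With the tool pointing down it reaches from about 0.35 to 0.975 m from the base axis. Payload 4.9 kg.
Tool frame: the origin (TCP) lies at the very end of the fingers, on their centre line; the grasp point (between the pads) lies 19 mm behind it; z points along the fingers, y is the line along which they close (so a half turn about z gives the same grasp; the last joint's range is limited). The gripper opens to 85 mm and grips with 20 to 120 N. Pads are 22 mm wide; open, the fingers measure 114 mm over their backs; the gripper's body (76 mm by 85 mm) begins 54 mm behind the grasp point. The pads swing forward as they close: fully open they stand 13 mm farther back than shut.
Start: joints at [1.06, 0.053, 1.613, -0, 1.476, -0.119], TCP at [0.239, 0.578, 0.231] pointing down, gripper open.
Joint ranges: [-3.01, 3.01], [-1.01, 2.22], [0.06, 2.58], [-1.02, 4.17], [0.09, 2.62], [-3.14, 3.14]. Speed limits (rad/s): [2.57, 2.57, 3.14, 3.14, 3.14, 3.14].

### API

Orientations are given as a unit quaternion [w, x, y, z].
In Python, from plant import manip gives the robot as it stands.
- The arm moves only by the shell command python3 -m pendant 'ROWS'. ROWS is JSON, a list of rows, each a list of 3 entries, a list of its own where there are three numbers: the opening, from 0 (shut) to 1 (fully open), then the shift along the tool's x, y, z in units of 12 cm (1.0 is 12 cm), then the turn about the tool's z in units of pi rad (1.0 is pi rad). In form: [[gripper, [dx, dy, dz], roll], ...]. A call has 1 to 10 rows; each row is the pose to reach, as a shift and turn from the pose commanded when the call began, along the tool's axes at that moment, turning the shorter way round; what a row does not reach only later rows make up. A row lasts 1/10 s, in which the tool goes at most 50 mm and 8.59 degrees, less where a joint would pass 70% of its speed; a pose out of reach is approached as far as the arm can. A call with a number of a shift or a turn outside -1 to 1 is refused whole. A call with a gripper value outside its range is refused whole. The fingers move at their own pace and stop on an object; the grip force is fixed at half the most. Time passes only in rows, so rows that repeat a pose let the fingers close. It gives the time, the measured TCP pose, the force, the opening and the grip force at its end, in the units of the state.
- manip.state(): the state, without advancing time (a new reading comes with each control period).
- manip.grab_frame(name): name is "scene" or "top" or "wrist"; returns a dict with "img" (420x560x3 uint8, red, green, blue), "fx", "fy", "cx", "cy" (pixels), "D" ([k1, k2, p1, p2, k3] as OpenCV has them; the pictures are not rectified), "eye" and "rotation" of the camera in the world; the wrist camera has in their place "tool_from_camera" (4x4, takes a point from camera to tool coordinates, whose origin is the TCP and whose axes are the flange's). Camera axes: x right, y down, z forward; pixel columns grow to the right and rows downward; lengths in m; the calibration is good to about 2 mm. A picture is of the moment at which its call begins: read the wrist's pose just before it. There is no depth.
- manip.job_done(): hands the job in; it is judged then, once.
The state is a dict: "time": time; "joint_pos": joint angles; "joint_vel": joint speeds; "joint_efforts": joint torques, N m; "tool_pos": TCP position; "tool_rot": TCP orientation; "contact_force": force on the tool from outside, world axes, zero at the start; "ft_torque": the same for the moment, N m; "gripper_width": opening from 0.0 (shut) to 1.0 (fully open); "grasp_force": force on a finger pad.
Only numpy, scipy, OpenCV 4.12 (cv2) and the standard library are available. Lean on these libraries where they do the work, as an engineer would, in place of code of your own. Each camera call takes 0.05 s, during which the arm holds its last target. There are 200 camera calls.

### The job

Build up the lathe's feed coupling in the assembly nest: set the square housing upright and square in the pocket, lay the square spacer frame on it, then put the round coupling disc on top with its boss up and turn it until its teeth drop between the arms of the housing's drive cross, so that the disc lies flat, fully home on the spacer. Lower the parts into place rather than dropping them, and do not shift the bottles and tins on the bench.

Things in the scene. Friction and masses are not known exactly. Their poses are not given: they have to be found in the camera images.
- nest: Fixed assembly nest: blue base plate 130 x 130 x 20 mm, four steel corner angles (8 mm thick, up to 85 mm above the bench, lips flared outward to 90 mm) round a pocket 63 x 63 mm. Each pocket side is open between the angles over 35 mm, down to the plate, for the fingers. Origin: centre of its underside on the bench; x, y square to the pocket, z up.
- pocket (a point): Centre of the pocket's floor, on top of the nest's base plate, 20 mm above the bench; axes as the nest.
- housing: Square aluminium housing, 60 x 60 mm, 50 mm tall, about 0.5 kg, standing upright on the bench, with a steel drive cross in the middle of its top (see the next entry). Origin: centre of the underside; x, y square to the sides, z up.
- housing_top (a point): Centre of the housing's top face, 50 mm above its underside; axes as the housing. Here stands the drive cross: two crossed arms, each 34 long, 10 wide, 12 mm tall. It is on a stiff shaft that holds its angle (0.2 N m turns it) and starts 17 to 73 degrees askew to the housing's sides; its angle is not measured.
- spacer: Square steel spacer frame, 60 x 60 mm outside, 14 mm thick, with a 47 x 47 mm square opening, 0.1 kg, lying flat; both faces alike. On the housing it surrounds the drive cross, whose top then lies 2 mm below the spacer's top. Origin: centre of the underside; x, y square to the sides, z up.
- disc: Round steel coupling disc, 0.3 kg, 48 mm tall in all, standing on its teeth: four square teeth (8.5 x 8.5 mm, 10 mm tall, a cross-shaped gap 14 mm wide between them along the disc's x and y), a flange 60 mm across and 8 mm thick, then a round boss (36 mm across, 30 mm tall). Origin: centre of the teeth's underside; z up through the boss.
- boss_top (a point): Centre of the top of the disc's boss, 48 mm above the teeth's underside; axes as the disc. With the teeth standing on the arms of the cross the disc is 8 mm proud; in mesh (arms within 0.1 rad of the disc's x and y, alike each quarter turn) its flange lies on the spacer.
- oil_bottle: Blue oil bottle, 72 mm across, 210 mm tall; bystander. Origin: centre of the underside.
- spray_bottle: Amber spray bottle, 68 mm across, 165 mm tall; bystander. Origin: centre of the underside.
- glue_tin: Tin, 80 mm across, 100 mm tall; bystander. Origin: centre of the underside.

How it is judged:
On the way, in this order (a step that is already met when the one before it is completed fails the run):
1. the housing stands upright and square on the pocket's floor (z of housing in the frame of pocket between -0.003 and 0.002 m and horizontal distance between housing and pocket below 0.0035 m and angle between housing's own z axis and vertical below 0.05 rad and (angle between the x axis of housing and the x axis of nest, either way round below 0.08 rad or angle between the x axis of housing and the y axis of nest, either way round below 0.08 rad)), for 0.2 s.
2. the spacer lies flat and square on the housing in the pocket, the housing still in place (all of step 1 and z of spacer in the frame of pocket between 0.047 and 0.052 m and horizontal distance between spacer and pocket below 0.0035 m and angle between spacer's own z axis and vertical below 0.05 rad and (angle between the x axis of spacer and the x axis of nest, either way round below 0.08 rad or angle between the x axis of spacer and the y axis of nest, either way round below 0.08 rad)), for 0.2 s.
3. the disc is fully home on the spacer, its teeth in mesh with the cross (all of step 2 and z of disc in the frame of pocket between 0.051 and 0.0565 m and horizontal distance between disc and pocket below 0.005 m and angle between disc's own z axis and vertical below 0.05 rad), for 0.2 s.
At the end, for the whole second after the job is handed in: Housing on the pocket floor and spacer on it, each within 2 mm in height, 3.5 mm sideways, 0.05 rad of level, 0.08 rad of square; disc boss up, in mesh: teeth 54 mm above the floor, at most 2.5 mm higher, within 5 mm of the centre, 0.05 rad of level; all at rest (all of step 3 and linear speed of each of housing, spacer, disc below 0.01 m/s); the robot touches nothing.
It fails at once if the housing is dropped (let go and falling faster than 0.5 m/s) (linear speed of housing above 0.5 m/s and contact force between housing and the fingers below 0.05 N).
It fails at once if the spacer is dropped (let go and falling faster than 0.5 m/s) (linear speed of spacer above 0.5 m/s and contact force between spacer and the fingers below 0.05 N).
It fails at once if the disc is dropped (let go and falling faster than 0.5 m/s) (linear speed of disc above 0.5 m/s and contact force between disc and the fingers below 0.05 N).
It fails at once if a bottle or tin is shifted by more than 30 mm (distance of any of oil_bottle, spray_bottle, glue_tin from where it was at the start of the episode above 0.03 m).
It also fails if it takes over 72 s, if anything falls off the work surface, if the arm or the gripper's body presses on something with over 40 N, if the wrist force passes 120 N, or if a joint passes its speed limit or range.

## Working session

There is one attempt and no reset: what is moved stays moved. The work goes in short steps, Python scripts to look and compute and a shell command to move; the robot and the scene stay as the last step left them, time stands still between calls to the robot, and variables do not carry over. Pictures are saved under pics/ and viewed, at most 10 in all, crops included, and the job is handed in when it is done.

```bash
ls; mkdir -p pics; python3 - <<'E'
from plant import manip
import cv2,pickle
s=manip.state();print({k:s[k] for k in('time','tool_pos','tool_rot','gripper_width')})
F={}
for n in("scene","top","wrist"):
    f=manip.grab_frame(n);F[n]=f;cv2.imwrite(f'pics/a_{n}.png',f['img'][:,:,::-1])
    print(n,{k:v for k,v in f.items() if k!='img'})
pickle.dump(F,open('F0.pkl','wb'))
E
```

```text
pics
{'time': 0.0, 'tool_pos': array([0.23835056, 0.57708635, 0.23006738]), 'tool_rot': array([-3.08994218e-04,  1.94644048e-01,  9.80873397e-01, -9.88851048e-04]), 'gripper_width': 1.0039866146746532}
scene {'fx': 423.53154354353984, 'fy': 423.53154354353984, 'cx': 280.0089356532561, 'cy': 216.63612973525687, 'D': array([-0.01951018,  0.        ,  0.        ,  0.        ,  0.        ]), 'eye': array([1.08415197, 0.48146462, 1.00657615]), 'rotation': array([-0.13500757,  0.40964307,  0.85211109, -0.29643245])}
top {'fx': 465.96386137279717, 'fy': 465.96386137279717, 'cx': 276.9427740509949, 'cy': 206.57185251619194, 'D': array([-0.11556541,  0.        ,  0.        ,  0.        ,  0.        ]), 'eye': array([0.40490957, 0.00818613, 1.38883746]), 'rotation': array([-0.01843472,  0.71699434, -0.69591872,  0.03572685])}
wrist {'fx': 322.91317845628544, 'fy': 322.91317845628544, 'cx': 286.87551975237415, 'cy': 205.60649330902172, 'D': array([-0.05103329,  0.        ,  0.        ,  0.        ,  0.        ]), 'tool_from_camera': array([[-4.78638390e-04, -9.58717000e-01, -2.84361538e-01,
         7.29213903e-02],
       [ 9.99998891e-01, -8.59898784e-04,  1.21592296e-03,
         2.11297991e-05],
       [-1.41024816e-03, -2.84360641e-01,  9.58716349e-01,
        -1.43540375e-01],
       [ 0.00000000e+00,  0.00000000e+00,  0.00000000e+00,
         1.00000000e+00]])}
```

View pics/a_top.png

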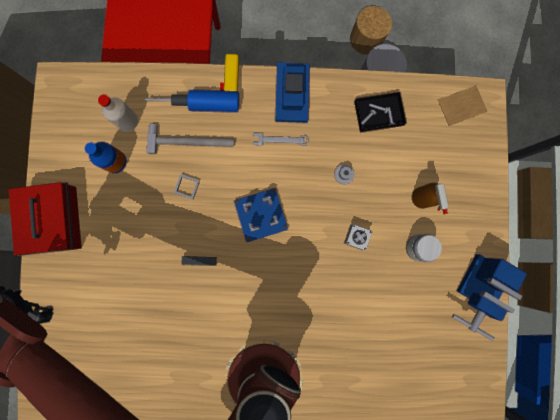

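View pics/a_scene.png

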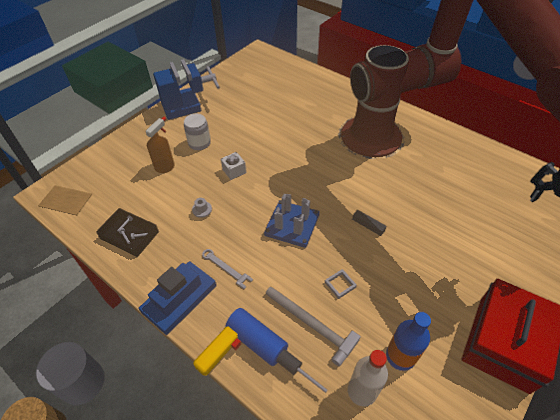

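The top picture shows the nest at (261,214), housing (359,236), disc (345,173), spacer (187,186). The glue tin is at (424,248), the spray bottle at (430,195) and the oil bottle at (105,157). The scene picture agrees with this. Next I'll write the helpers and get coarse positions.

```bash
cat > h.py <<'E'
import numpy as np, cv2
from scipy.spatial.transform import Rotation as R
from plant import manip
q2R=lambda q:R.from_quat(np.roll(q,-1)).as_matrix()
def cam(f,s=None):
    if 'eye' in f: return np.array(f['eye']),q2R(f['rotation'])
    T=f['tool_from_camera'];Rt=q2R(s['tool_rot'])
    return np.array(s['tool_pos'])+Rt@T[:3,3],Rt@T[:3,:3]
def K(f): return np.array([[f['fx'],0,f['cx']],[0,f['fy'],f['cy']],[0,0,1]])
def ray(f,px,z,s=None):
    e,Rc=cam(f,s);p=cv2.undistortPoints(np.float64(px).reshape(-1,1,2),K(f),f['D']).reshape(-1,2)
    d=np.c_[p,np.ones(len(p))]@Rc.T
    return e+d*((z-e[2])/d[:,2])[:,None]
def proj(f,P,s=None):
    e,Rc=cam(f,s);p=(np.atleast_2d(P)-e)@Rc
    return cv2.projectPoints(p,np.zeros(3),np.zeros(3),K(f),f['D'])[0].reshape(-1,2)
def grab(name,fn):
    s=manip.state();f=manip.grab_frame(name);cv2.imwrite(f'pics/{fn}.png',f['img'][:,:,::-1]);return f,s
def topdown(f,s,z,c,half=.06,ppm=5000):
    """rectified picture of plane z about c: column -> -y, row -> -x"""
    n=int(2*half*ppm);u,v=np.meshgrid(np.arange(n),np.arange(n))
    P=np.c_[c[0]+half-v.ravel()/ppm,c[1]+half-u.ravel()/ppm,np.full(n*n,z)]
    m=proj(f,P,s).astype(np.float32).reshape(n,n,2)
    return cv2.remap(f['img'],m[...,0],m[...,1],cv2.INTER_LINEAR)
def go(P,yaw,s=None):
    """shift (12cm units) and roll (pi) from the pose now to TCP P, tool y axis at yaw"""
    s=s or manip.state();Rt=q2R(s['tool_rot']);d=Rt.T@(np.array(P)-s['tool_pos'])
    y=np.arctan2(Rt[1,1],Rt[0,1]);a=(yaw-y+np.pi/2)%np.pi-np.pi/2
    return np.round(d/.12,3),'roll',round(-a/np.pi,3),'ynow',round(y,3)
E
python3 - <<'E'
import pickle;from h import *
F=pickle.load(open('F0.pkl','rb'));f=F['top']
for n,p,z in[('nest',(261,214),.02),('housing',(359,236),.05),('disc',(345,172),.048),('spacer',(187,186),.014),('oil',(105,160),.1),('spray',(427,195),.08),('tin',(424,248),.1)]:
    P=ray(f,p,z)[0];print(n,P.round(3),np.hypot(*P[:2]).round(3))
hsv=cv2.cvtColor(f['img'],cv2.COLOR_RGB2HSV)
m=cv2.inRange(hsv,(100,110,40),(125,255,255));m[:175]=0;m[250:]=0;m[:,:225]=0;m[:,300:]=0
c=cv2.findContours(m,0,2)[0];c=max(c,key=cv2.contourArea);P=ray(f,c.reshape(-1,2),.02)
print(cv2.minAreaRect(np.float32(P[:,:2]*1000)))
E
```

```text
nest [0.487 0.022 0.02 ] 0.488
housing [ 0.43  -0.263  0.05 ] 0.504
disc [ 0.616 -0.219  0.048] 0.654
spacer [0.564 0.245 0.014] 0.615
oil [0.621 0.467 0.1  ] 0.777
spray [ 0.553 -0.454  0.08 ] 0.715
tin [ 0.4   -0.439  0.1  ] 0.594
((485.008544921875, 24.108047485351562), (127.92310333251953, 127.36083221435547), 18.8094539642334)
```

```bash
for i in 1 2 3 4; do python3 -m pendant '[[1,[-0.89,-0.38,0],0],[1,[-0.89,-0.38,0],0],[1,[-0.89,-0.38,0],0]]' | tail -c 300; done
python3 - <<'E'
from h import *; import pickle
f,s=grab('wrist','b_spacer');pickle.dump((f,s),open('b.pkl','wb'))
print(s['time'],s['tool_pos'],s['joint_vel'].round(2)); print(proj(f,[[.564,.245,.014]],s), go([.487,.022,.23],.33,s))
E
```

```text
time: 0.45
tool_pos: [0.322, 0.4922, 0.2308]
tool_rot: [0.0, 0.196, 0.981, -0.001]
contact_force: [0.6, 0.8, 0.4]
gripper_width: 1.001
grasp_force: 0.0
time: 0.75
tool_pos: [0.4033, 0.4093, 0.2311]
tool_rot: [0.0, 0.196, 0.981, -0.0]
contact_force: [-0.3, 0.1, 0.2]
gripper_width: 1.002
grasp_force: 0.0
time: 1.05
tool_pos: [0.4845, 0.3267, 0.2311]
tool_rot: [0.0, 0.196, 0.981, -0.0]
contact_force: [-0.1, 0.1, 0.9]
gripper_width: 0.998
grasp_force: 0.0
time: 1.35
tool_pos: [0.5658, 0.2439, 0.231]
tool_rot: [0.0, 0.196, 0.981, -0.0]
contact_force: [0.0, -0.2, 0.5]
gripper_width: 0.998
grasp_force: 0.0
1.35 [0.56575685 0.24390811 0.23102317] [-0.19  0.12 -0.11  0.04  0.02 -0.2 ]
[[286.77075528 175.07067348]] (array([-0.105, -1.959,  0.009]), 'roll', np.float64(0.269), 'ynow', np.float64(1.176))
```

```bash
for i in 1 2; do python3 -m pendant '[[1,[-0.05,-0.98,0],0],[1,[-0.05,-0.98,0],0],[1,[-0.05,-0.98,0],0]]' >/dev/null; done
python3 - <<'E'
from h import *; import pickle
f,s=grab('wrist','b_nest');pickle.dump((f,s),open('c.pkl','wb'))
print(s['time'],s['tool_pos'],go([.5,-.24,.23],1.176,s))
fb,sb=pickle.load(open('b.pkl','rb'))
a=topdown(fb,sb,.014,(.564,.245));b=topdown(f,s,.085,(.487,.022),.075,4000)[:,:,:]
im=np.zeros((600,800,3),np.uint8);im[:400,:400]=cv2.resize(a,(400,400));im[:400,400:]=cv2.resize(b,(400,400));im[400:,:267]=cv2.resize(f['img'],(267,200));im[400:,267:534]=cv2.resize(fb['img'],(267,200))
cv2.imwrite('pics/bc.png',im[:,:,::-1])
E
```

```text
2.0 [0.48384716 0.02286478 0.23129651] (array([-0.963, -1.972,  0.01 ]), 'roll', np.float64(0.001), 'ynow', np.float64(1.178))
```

View pics/bc.png

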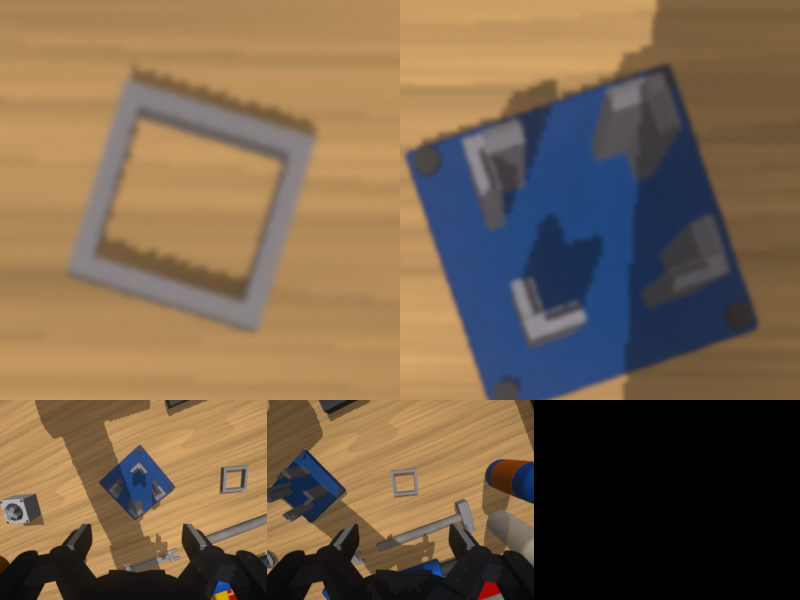

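The rectified crops show the spacer with corners near (132,78), (315,132), (255,330) and (68,272), and the blue nest plate with its four corner angles. Next I'll fit both, then move on to the disc and housing.

```bash
cat >> h.py <<'E'
def rect(m,f,s,z,near,hull=True):
    """largest contour in the mask, cast on plane z: minAreaRect (mm, deg)"""
    cs=[c for c in cv2.findContours(m,0,1)[0] if cv2.contourArea(c)>150]
    def ctr(c): return ray(f,c.reshape(-1,2),z,s)[:,:2].mean(0)
    cs=[c for c in cs if np.hypot(*(ctr(c)-near))<.045]
    c=max(cs,key=cv2.contourArea);P=ray(f,c.reshape(-1,2),z,s)[:,:2]
    return cv2.minAreaRect(np.float32(P*1000))
E
for i in 1 2; do python3 -m pendant '[[1,[-0.48,-0.98,0],0],[1,[-0.48,-0.98,0],0],[1,[-0.48,-0.98,0],0]]' >/dev/null; done
python3 - <<'E'
from h import *; import pickle
f,s=pickle.load(open('c.pkl','rb'));h=cv2.cvtColor(f['img'],cv2.COLOR_RGB2HSV)
m=cv2.morphologyEx(cv2.inRange(h,(100,100,20),(125,255,255)),cv2.MORPH_CLOSE,np.ones((25,25)))
print('nest',rect(m,f,s,.02,(.485,.024)))
f,s=pickle.load(open('b.pkl','rb'));h=cv2.cvtColor(f['img'],cv2.COLOR_RGB2HSV)
m=cv2.inRange(h,(0,0,90),(180,45,255))
print('spacer',rect(m,f,s,.014,(.564,.245)))
f,s=grab('wrist','d');pickle.dump((f,s),open('d.pkl','wb'));print(s['time'],s['tool_pos'])
a=topdown(f,s,.05,(.43,-.263));b=topdown(f,s,.048,(.616,-.219))
im=np.zeros((600,800,3),np.uint8);im[:400,:400]=cv2.resize(a,(400,400));im[:400,400:]=cv2.resize(b,(400,400));im[400:,:267]=cv2.resize(f['img'],(267,200))
cv2.imwrite('pics/dd.png',im[:,:,::-1])
E
```

```text
nest ((484.41973876953125, 24.104522705078125), (127.04981994628906, 126.85124969482422), 18.929636001586914)
spacer ((562.354248046875, 247.68809509277344), (58.854736328125, 60.55754852294922), 72.7951889038086)
2.65 [ 0.50261791 -0.23860629  0.23131242]
```

View pics/dd.png

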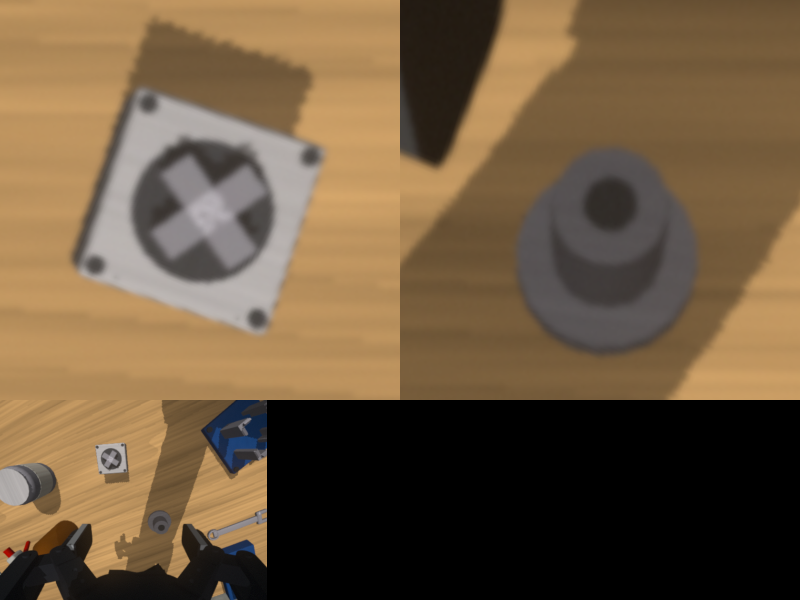

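The left crop shows the housing top with corners (140,88), (323,150), (262,332), (78,268). Its cross arms lie about 29° from world x. The right crop shows the disc's boss top centre at (610,204). I'll move over the housing and measure it from directly above.

```bash
python3 - <<'E'
from h import *
print(go([.427,-.2633,.231],np.radians(71.3)))
E
```

```text
(array([ 0.512, -0.407,  0.002]), 'roll', np.float64(-0.022), 'ynow', np.float64(1.176))
```

```bash
python3 -m pendant '[[1,[0.51,-0.41,0],-0.022],[1,[0.51,-0.41,0],-0.022],[1,[0.51,-0.41,0],-0.022]]' >/dev/null
cat > house.py <<'E'
from h import *; import pickle,sys
f,s=grab('wrist',sys.argv[1]);pickle.dump((f,s),open(sys.argv[1]+'.pkl','wb'));h=cv2.cvtColor(f['img'],cv2.COLOR_RGB2HSV)
m=cv2.inRange(h,(0,0,120),(180,50,255));print(s['time'],s['tool_pos'])
r=rect(m,f,s,.05,(.427,-.2633));print(r)
yaw=np.radians(r[2]%90)
print(go([r[0][0]/1e3,r[0][1]/1e3,.012],yaw,s))
E
python3 house.py e
```

```text
3.0 [ 0.42538695 -0.25872324  0.23099659]
((424.4313659667969, -262.9525451660156), (58.95696258544922, 64.20174407958984), 71.37947082519531)
(array([-0.004, -0.037,  1.825]), 'roll', np.float64(0.0), 'ynow', np.float64(1.247))
```

```bash
python3 - <<'E'
from h import *; import pickle
f,s=pickle.load(open('e.pkl','rb'));h=cv2.cvtColor(f['img'],cv2.COLOR_RGB2HSV)
for t in(100,120,135,150,160,170,180):
    m=cv2.inRange(h,(0,0,t),(180,50,255))
    try: print(t,rect(m,f,s,.05,(.427,-.2633)))
    except ValueError: print(t,'-')
a=topdown(f,s,.05,(.4250,-.263),.05,6000);cv2.imwrite('pics/e_td.png',a[:,:,::-1])
E
```

```text
100 ((424.4313659667969, -262.9525451660156), (58.95696258544922, 64.20174407958984), 71.37947082519531)
120 ((424.4313659667969, -262.9525451660156), (58.95696258544922, 64.20174407958984), 71.37947082519531)
135 ((425.80615234375, -263.4163818359375), (58.95699691772461, 59.093196868896484), 71.37736511230469)
150 ((426.28173828125, -263.5770568847656), (58.95703125, 58.085487365722656), 71.37583923339844)
160 ((426.2356262207031, -263.6854553222656), (58.707115173339844, 58.075836181640625), 71.40149688720703)
170 ((426.0277404785156, -263.95880126953125), (56.38010787963867, 56.93611526489258), 72.49954986572266)
180 -
```

View pics/e_td.png

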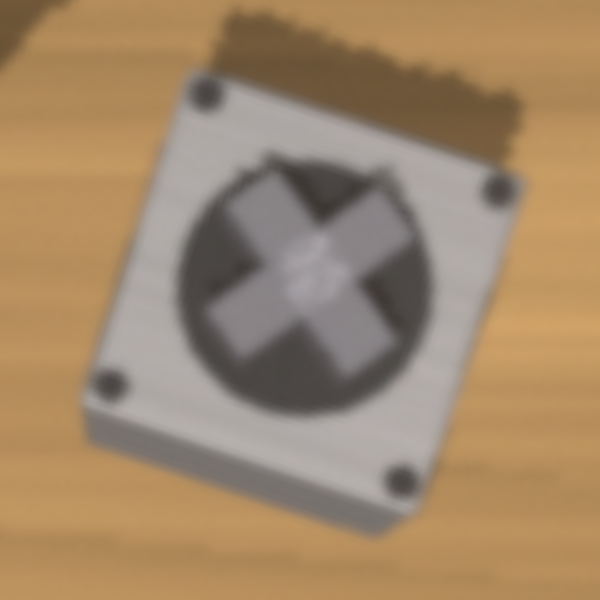

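The housing's top face is at (.4261,-.2635), yaw 71.4°, with corners (195,75), (522,185), (415,512), (88,400). The cross arms lie at about 35° in world. Descend and grip.

```bash
python3 -m pendant '[[1,[-0.02,-0.036,1.0],0],[1,[-0.02,-0.036,1.0],0],[1,[-0.02,-0.036,1.0],0],[1,[-0.02,-0.036,1.0],0]]' |grep -E 'pos|force'
python3 -m pendant '[[1,[0,0,0.3],0],[1,[0,0,0.6],0],[1,[0,0,0.825],0],[1,[0,0,0.825],0],[0,[0,0,0.825],0],[0,[0,0,0.825],0],[0,[0,0,0.825],0],[0,[0,0,0.825],0],[0,[0,0,0.825],0]]'
```

```text
tool_pos: [0.4263, -0.2611, 0.1069]
contact_force: [-0.3, 0.5, 0.4]
grasp_force: 0.0
time: 4.35
tool_pos: [0.4298, -0.2657, 0.0155]
tool_rot: [0.003, 0.161, 0.987, -0.001]
contact_force: [0.6, 1.6, 6.3]
gripper_width: 0.696
grasp_force: 67.8
```

```bash
python3 -m pendant '[[0,[0,0,-0.1],0],[0,[0,0,-0.5],0],[0,[0,0,-1],0],[0,[0,0,-1],0],[0,[0,0,-1],0]]'
python3 - <<'E'
from h import *
s=manip.state();print(s['tool_pos'],q2R(s['tool_rot']).round(4),s['joint_pos'].round(3)); print(go([.4845,.0241,.136],np.radians(108.9),s),go([.4845,.0241,.136],np.radians(18.9),s))
E
```

```text
time: 4.85
tool_pos: [0.4283, -0.2653, 0.1351]
tool_rot: [0.002, 0.161, 0.987, -0.001]
contact_force: [-0.3, -0.7, -6.3]
gripper_width: 0.696
grasp_force: 69.1
[ 0.42829331 -0.26531518  0.13508847] [[-0.9484  0.3171  0.0038]
 [ 0.3171  0.9484 -0.0035]
 [-0.0047 -0.0022 -1.    ]] [-0.702 -0.165  1.987 -0.     1.315 -1.95 ]
(array([ 0.321,  2.436, -0.014]), 'roll', np.float64(-0.208), 'ynow', np.float64(1.248)) (array([ 0.321,  2.436, -0.014]), 'roll', np.float64(0.292), 'ynow', np.float64(1.248))
```

```bash
python3 -m pendant '[[0,[0.05,0.3,0],0],[0,[0.1,0.6,0],0],[0,[0.14,0.95,0],0],[0,[0.14,0.95,0],0]]' |grep pos
python3 -m pendant '[[0,[0.05,0.3,0],0],[0,[0.1,0.6,0],0],[0,[0.14,0.95,0],0],[0,[0.14,0.95,0],0]]' |grep pos
python3 - <<'E'
from h import *
print(go([.4845,.0241,.136],np.radians(108.9)))
E
```

```text
tool_pos: [0.4454, -0.1458, 0.1282]
tool_pos: [0.4659, -0.0335, 0.1291]
(array([ 0.003,  0.504, -0.057]), 'roll', np.float64(-0.206), 'ynow', np.float64(1.253))
```

```bash
python3 -m pendant '[[0,[0,0.25,-0.05],-0.05],[0,[0,0.5,-0.05],-0.1],[0,[0,0.5,-0.05],-0.15],[0,[0,0.5,-0.05],-0.206],[0,[0,0.5,-0.05],-0.206],[0,[0,0.5,-0.05],-0.206]]' |grep pos
python3 - <<'E'
from h import *;import pickle
f,s=grab('wrist','g');pickle.dump((f,s),open('g.pkl','wb'));s2=manip.state()
print(s['tool_pos'],s2['tool_pos'],go([.4845,.0241,.136],np.radians(108.9),s2))
cv2.imwrite('pics/g_crop.png',cv2.resize(f['img'][60:420,100:460],(600,600))[:,:,::-1])
E
```

```text
tool_pos: [0.485, 0.0189, 0.1355]
[0.48502751 0.01889122 0.13552462] [0.48525201 0.01890611 0.13589541] (array([-0.008,  0.043, -0.001]), 'roll', np.float64(-0.002), 'ynow', np.float64(1.894))
```

View pics/g_crop.png

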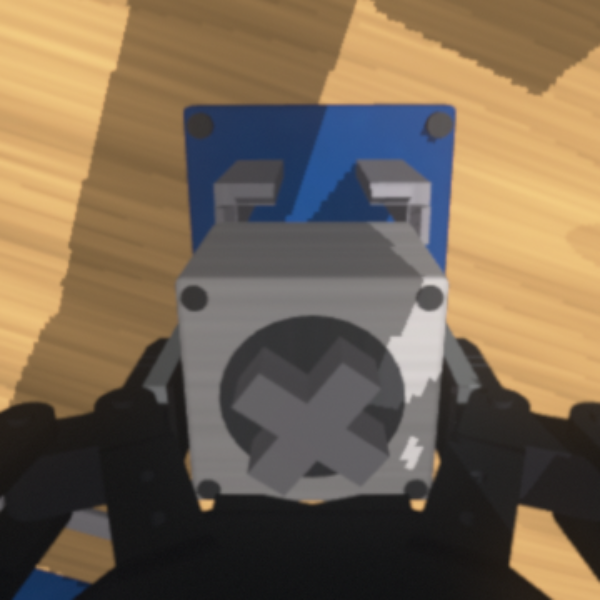

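The crop shows the housing square in the fingers. Its screw holes are at (194,298), (429,298), (208,489) and (416,489), and the nest's far plate corners at (184,107) and (456,107). Compute the in-hand offset and the nest's position from this same view.

```bash
python3 - <<'E'
from h import *;import pickle
f,s=pickle.load(open('g.pkl','rb'))
c=lambda p:[(100+a*.6,60+b*.6) for a,b in p]
tr=q2R(s['tool_rot']);loc=lambda P:(P-s['tool_pos'])@tr
zt=s['tool_pos'][2]-.0145+.05
A=loc(ray(f,c([(194,298),(429,298),(208,489),(416,489),(179,280),(446,280)]),zt,s))*1e3;print(A.round(1),A[:4].mean(0).round(2))
N=ray(f,c([(184,107),(456,107)]),.02,s);print(N.round(4),(loc(N)*1e3).round(1))
d=N[1]-N[0];print('edge ang',np.degrees(np.arctan2(d[1],d[0])),np.hypot(*d[:2]))
print('centre from edge, tool mm',loc(N).mean(0)*1e3-[65,0,0])
E
```

```text
[[ 28.1 -25.1 -35.4]
 [ 28.   25.9 -35.3]
 [-22.5 -25.  -35.6]
 [-22.6  26.1 -35.6]
 [ 32.3 -28.  -35.4]
 [ 32.2  29.4 -35.3]] [  2.77   0.5  -35.49]
[[ 0.4443 -0.0571  0.02  ]
 [ 0.4036  0.0643  0.02  ]] [[ 62.2 -59.2 115.7]
 [ 62.2  68.8 115.9]]
edge ang 108.5480044847986 0.128022707888759
centre from edge, tool mm [ -2.80467271   4.76314405 115.83093483]
```

```bash
python3 -m pendant '[[0,[-0.038,0.037,0],0],[0,[-0.038,0.037,0.15],0],[0,[-0.038,0.037,0.22],0],[0,[-0.038,0.037,0.22],0]]' |grep -E 'pos|contact'
python3 -m pendant '[[0,[0,0,0.05],0],[0,[0,0,0.1],0],[0,[0,0,0.15],0],[0,[0,0,0.2],0]]' |grep -E 'pos|rot|contact'
```

```text
tool_pos: [0.488, 0.0253, 0.1096]
contact_force: [-0.8, -0.2, -5.8]
tool_pos: [0.4897, 0.0238, 0.092]
tool_rot: [-0.002, -0.162, 0.987, -0.002]
contact_force: [-8.6, -4.0, 0.2]
```

```bash
python3 -m pendant '[[0,[0.012,0,0],0],[0,[0.012,0,0.05],0],[0,[0.012,0,0.1],0]]' |grep -E 'pos|rot|contact'
```

```text
tool_pos: [0.4886, 0.0247, 0.0756]
tool_rot: [0.0, -0.161, 0.987, -0.0]
contact_force: [-0.1, 0.4, -4.3]
```

```bash
python3 -m pendant '[[0,[0,0,0.08],0],[0,[0,0,0.16],0],[0,[0,0,0.25],0],[0,[0,0,0.29],0],[0,[0,0,0.29],0]]' |grep -E 'pos|rot|contact'
```

```text
tool_pos: [0.4873, 0.0247, 0.0396]
tool_rot: [-0.001, -0.162, 0.987, 0.0]
contact_force: [-0.4, 0.1, -5.4]
```

```bash
python3 -m pendant '[[0,[0,0,0.02],0],[0,[0,0,0.04],0],[0,[0,0,0.05],0]]' |grep -E 'pos|rot|contact'
```

```text
tool_pos: [0.4886, 0.0246, 0.0357]
tool_rot: [0.0, -0.162, 0.987, -0.0]
contact_force: [-4.1, -0.0, 4.0]
```

```bash
python3 -m pendant '[[1,[0,0,0],0],[1,[0,0,0],0],[1,[0,0,0],0],[1,[0,0,0],0],[1,[0,0,-0.3],0],[1,[0,0,-0.7],0],[1,[0,0,-1],0],[1,[0,0,-1],0]]' |grep -E 'time|pos|rot|contact'
python3 -m pendant '[[1,[0,0,-0.4],0],[1,[0,0,-0.62],0],[1,[0,0,-0.62],0]]' |grep pos
python3 - <<'E'
from h import *;import pickle
f,s=grab('wrist','i');pickle.dump((f,s),open('i.pkl','wb'));s2=manip.state()
a=topdown(f,s,.07,(.486,.024),.05,6000);cv2.imwrite('pics/i_td.png',a[:,:,::-1]);print(s['time'],s['tool_pos'],go([.5624,.2477,.231],np.radians(72.8),s2))
E
```

```text
time: 9.0
tool_pos: [0.4926, 0.0243, 0.1625]
tool_rot: [0.006, -0.162, 0.987, -0.002]
contact_force: [0.8, -0.0, 0.2]
tool_pos: [0.4907, 0.0244, 0.2343]
9.3 [0.49074373 0.0244231  0.23432366] (array([-1.169,  1.569,  0.007]), 'roll', np.float64(0.199), 'ynow', np.float64(1.895))
```

View pics/i_td.png

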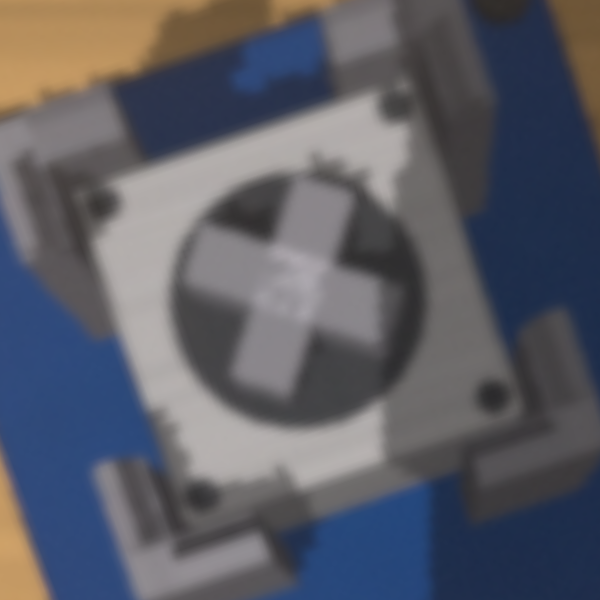

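The housing is seated: its screw holes centre on (298,300) and it is square at 19.2°. The cross now lies at −17.5°, with arm tips (325,185)–(262,385). Next, the spacer.

```bash
python3 -m pendant '[[1,[-0.585,0.785,0],0],[1,[-0.585,0.785,0],0],[1,[-0.585,0.785,0],0]]' >/dev/null
python3 -m pendant '[[1,[-0.585,0.785,0],0.199],[1,[-0.585,0.785,0],0.199],[1,[-0.585,0.785,0],0.199],[1,[-0.585,0.785,0],0.199],[1,[-0.585,0.785,0],0.199],[1,[-0.585,0.785,0],0.199]]' |grep -E 'pos|rot'
cat > sp.py <<'E'
from h import *;import pickle,sys
f,s=grab('wrist',sys.argv[1]);s2=manip.state();h=cv2.cvtColor(f['img'],cv2.COLOR_RGB2HSV)
for t in(90,105,120):
    r=rect(cv2.inRange(h,(0,0,t),(180,45,255)),f,s,.014,(.5624,.2477));print(t,r)
print(s2['time'],s2['tool_pos'],go([.5624,.2477,.003],np.radians(72.8),s2))
E
python3 sp.py j
```

```text
tool_pos: [0.5603, 0.248, 0.2266]
tool_rot: [-0.002, 0.149, 0.989, -0.001]
90 ((561.8651733398438, 247.85723876953125), (59.023162841796875, 59.54481887817383), 72.8199691772461)
105 ((561.8651733398438, 247.85723876953125), (59.023162841796875, 59.54481887817383), 72.8199691772461)
120 ((562.3775024414062, 247.70298767089844), (59.02815628051758, 58.45633316040039), 72.80110168457031)
10.3 [0.56046646 0.24778333 0.22711332] (array([-0.021,  0.008,  1.868]), 'roll', np.float64(0.0), 'ynow', np.float64(1.271))
```

```bash
python3 -m pendant '[[1,[-0.018,0.005,1],0],[1,[-0.018,0.005,1],0],[1,[-0.018,0.005,1],0],[1,[-0.018,0.005,1],0]]' |grep -E 'pos|contact'
python3 - <<'E'
from h import *
print(go([.5620,.2478,.003],np.radians(72.8)))
E
```

```text
tool_pos: [0.5598, 0.2464, 0.1034]
contact_force: [-0.1, 0.0, 0.6]
(array([-0.022,  0.022,  0.836]), 'roll', np.float64(-0.0), 'ynow', np.float64(1.27))
```

```bash
python3 -m pendant '[[1,[-0.02,0.02,0.3],0],[1,[-0.02,0.02,0.6],0],[1,[-0.02,0.02,0.75],0],[1,[-0.02,0.02,0.8],0],[1,[-0.02,0.02,0.8],0]]' |grep -E 'pos|contact'
```

```text
tool_pos: [0.567, 0.2495, 0.0141]
contact_force: [-0.4, 0.1, 0.4]
```

```bash
python3 -m pendant '[[1,[0,0,0],0],[1,[0,0,0],0]]' |grep -E 'pos|contact'; python3 - <<'E'
from h import *
s=manip.state();print(go([.5620,.2478,.003],np.radians(72.8),s),q2R(s['tool_rot']).round(3)[2], s['joint_vel'].round(3))
E
```

```text
tool_pos: [0.5682, 0.25, 0.0159]
contact_force: [-0.2, -0.4, -0.6]
(array([ 0.045, -0.033,  0.107]), 'roll', np.float64(-0.0), 'ynow', np.float64(1.27)) [-0.003  0.002 -1.   ] [ 0.     0.003  0.006 -0.    -0.002 -0.   ]
```

```bash
python3 -m pendant '[[1,[0.045,-0.033,0.04],0],[1,[0.045,-0.033,0.07],0],[1,[0.045,-0.033,0.09],0],[1,[0.045,-0.033,0.09],0]]' |grep -E 'pos|contact'; python3 - <<'E'
from h import *
s=manip.state();print(go([.5620,.2478,.003],np.radians(72.8),s))
E
```

```text
tool_pos: [0.5597, 0.2471, 0.0021]
contact_force: [0.6, 0.3, 0.5]
(array([-0.017,  0.011, -0.008]), 'roll', np.float64(-0.0), 'ynow', np.float64(1.27))
```

```bash
python3 -m pendant '[[1,[-0.01,0.01,-0.005],0],[0,[-0.01,0.01,-0.005],0],[0,[-0.01,0.01,-0.005],0],[0,[-0.01,0.01,-0.005],0],[0,[-0.01,0.01,-0.005],0],[0,[-0.01,0.01,-0.005],0]]' | grep -E 'pos|contact|wid|grasp'
python3 -m pendant '[[0,[0,0,-0.2],0],[0,[0,0,-0.6],0],[0,[0,0,-1],0],[0,[0,0,-1],0],[0,[0,0,-1],0]]'
python3 - <<'E'
from h import *
s=manip.state();print(go([.4855,.024,.135],np.radians(109.0),s))
E
```

```text
tool_pos: [0.5626, 0.2483, 0.0042]
contact_force: [0.0, 0.1, 3.7]
gripper_width: 0.679
grasp_force: 64.5
time: 12.9
tool_pos: [0.5623, 0.2482, 0.1245]
tool_rot: [0.001, 0.15, 0.989, 0.0]
contact_force: [-0.1, 0.2, -1.2]
gripper_width: 0.671
grasp_force: 64.5
(array([ 0.058, -1.974, -0.09 ]), 'roll', np.float64(-0.201), 'ynow', np.float64(1.27))
```

```bash
python3 -m pendant '[[0,[0.03,-0.3,-0.05],0],[0,[0.03,-0.65,-0.05],0],[0,[0.03,-0.97,-0.05],0],[0,[0.03,-0.97,-0.05],0]]' |grep -E 'pos'
python3 -m pendant '[[0,[0.03,-0.3,-0.05],-0.04],[0,[0.03,-0.65,-0.05],-0.08],[0,[0.03,-0.97,-0.05],-0.12],[0,[0.03,-0.97,-0.05],-0.16],[0,[0.03,-0.97,-0.05],-0.201],[0,[0.03,-0.97,-0.05],-0.201],[0,[0.03,-0.97,-0.05],-0.201]]' |grep -E 'pos|wid'
python3 - <<'E'
from h import *;import pickle
f,s=grab('wrist','k');pickle.dump((f,s),open('k.pkl','wb'));s2=manip.state()
print(s['tool_pos'],go([.486,.024,.136],np.radians(109),s2))
cv2.imwrite('pics/k_crop.png',cv2.resize(f['img'][60:420,100:460],(600,600))[:,:,::-1])
E
```

```text
tool_pos: [0.5205, 0.1346, 0.1256]
tool_pos: [0.485, 0.0283, 0.1337]
gripper_width: 0.674
[0.48504161 0.02826089 0.13366065] (array([ 0.006, -0.036, -0.016]), 'roll', np.float64(-0.001), 'ynow', np.float64(1.9))
```

View pics/k_crop.png

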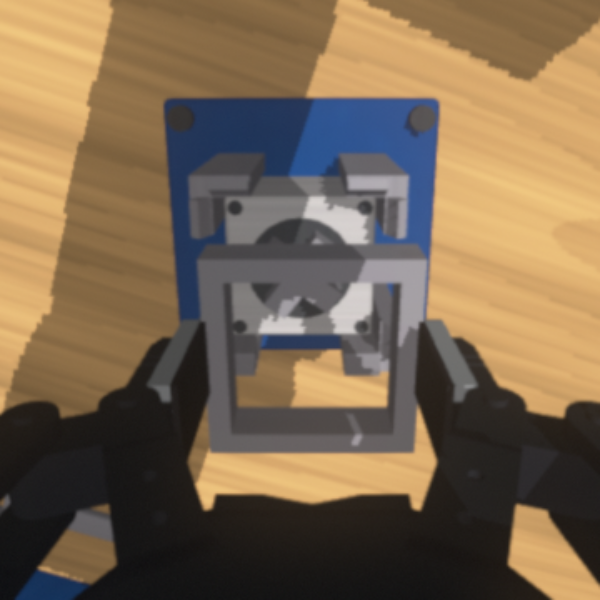

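The crop shows the spacer held square, with its top face from (200,262)–(428,262) to (212,452)–(416,452). Below it are the housing's screw holes at (235,207), (365,207), (240,327) and (362,327).

```bash
python3 - <<'E'
from h import *;import pickle
f,s=pickle.load(open('k.pkl','rb'))
c=lambda p:[(100+a*.6,60+b*.6) for a,b in p]
tr=q2R(s['tool_rot']);loc=lambda P:(P-s['tool_pos'])@tr
zt=s['tool_pos'][2]-.0035+.014
A=loc(ray(f,c([(199,262),(428,262),(212,452),(416,452)]),zt,s))*1e3;print(A.round(1),A.mean(0).round(2))
H=loc(ray(f,c([(235,207),(365,207),(240,327),(362,327)]),.07,s))*1e3;print(H.round(1),H.mean(0).round(2))
E
```

```text
[[ 27.9 -28.9 -10.5]
 [ 27.9  31.  -10.4]
 [-31.1 -28.9 -10.6]
 [-31.3  31.3 -10.5]] [ -1.64   1.11 -10.5 ]
[[ 25.8 -29.6  63.7]
 [ 25.7  21.7  63.8]
 [-26.  -29.6  63.6]
 [-26.   21.9  63.6]] [-0.11 -3.91 63.66]
```

```bash
python3 -m pendant '[[0,[0.014,-0.039,0],0],[0,[0.014,-0.039,0.15],0],[0,[0.014,-0.039,0.28],0],[0,[0.014,-0.039,0.28],0]]' |grep -E 'pos|contact'
python3 -m pendant '[[0,[0,0,0.03],0],[0,[0,0,0.06],0],[0,[0,0,0.09],0],[0,[0,0,0.09],0]]' |grep -E 'pos|rot|contact'
python3 - <<'E'
from h import *
print(go([.486,.024,.0735],np.radians(109)))
E
```

```text
tool_pos: [0.4839, 0.023, 0.0991]
contact_force: [-0.6, 1.2, -1.2]
tool_pos: [0.4858, 0.0229, 0.0908]
tool_rot: [-0.0, -0.165, 0.986, 0.0]
contact_force: [-0.1, -0.0, 0.3]
(array([-0.005,  0.008,  0.144]), 'roll', np.float64(-0.0), 'ynow', np.float64(1.901))
```

```bash
python3 -m pendant '[[0,[0,0.005,0.03],0],[0,[0,0.005,0.06],0],[0,[0,0.005,0.06],0]]' |grep -E 'pos|rot|contact'
```

```text
tool_pos: [0.4858, 0.0229, 0.0861]
tool_rot: [-0.001, -0.165, 0.986, -0.001]
contact_force: [-10.1, -1.9, 14.1]
```

```bash
python3 -m pendant '[[0,[0.01,0,-0.03],0],[0,[0.014,0,0],0],[0,[0.014,0,0.03],0],[0,[0.014,0,0.03],0]]' |grep -E 'pos|rot|contact'
```

```text
tool_pos: [0.4846, 0.0223, 0.0823]
tool_rot: [-0.0, -0.165, 0.986, -0.001]
contact_force: [-9.5, -1.5, 15.6]
```

```bash
python3 -m pendant '[[0,[0.012,0,0],0],[0,[0.012,0,0],0],[0,[0.012,0,0.01],0]]' |grep -E 'pos|rot|contact'; python3 -m pendant '[[0,[0.0,0,0.03],0],[0,[0.0,0,0.03],0]]' |grep -E 'pos|rot|contact'
```

```text
tool_pos: [0.4844, 0.0223, 0.0819]
tool_rot: [0.002, -0.165, 0.986, -0.0]
contact_force: [-8.3, -0.2, 17.9]
tool_pos: [0.484, 0.022, 0.0792]
tool_rot: [0.0, -0.165, 0.986, -0.001]
contact_force: [-12.2, -0.6, 23.5]
```

```bash
python3 -m pendant '[[0,[0.01,0,-0.03],0],[0,[0.01,0,-0.03],0],[0,[0.01,0,-0.03],0]]' |grep -E 'pos|rot|contact|wid'; python3 -m pendant '[[0,[0.012,0,0.0],0],[0,[0.012,0,0.0],0]]' |grep -E 'pos|rot|contact'
```

```text
tool_pos: [0.4816, 0.0222, 0.0783]
tool_rot: [0.0, -0.165, 0.986, 0.0]
contact_force: [1.9, 0.1, -0.8]
gripper_width: 0.673
tool_pos: [0.4814, 0.0221, 0.0788]
tool_rot: [0.002, -0.164, 0.986, 0.0]
contact_force: [5.6, 2.5, -1.6]
```

```bash
python3 -m pendant '[[0,[-0.01,0,0],0],[0,[-0.01,0,0.02],0],[0,[-0.01,0,0.04],0],[0,[-0.01,0,0.04],0]]' |grep -E 'pos|rot|contact|wid'
```

```text
tool_pos: [0.4822, 0.0222, 0.0764]
tool_rot: [0.0, -0.165, 0.986, 0.0]
contact_force: [-2.3, 2.4, 14.2]
gripper_width: 0.673
```

```bash
python3 -m pendant '[[0,[0,0,0.02],0],[0,[0,0,0.02],0],[0,[0,0,0.02],0]]' |grep -E 'pos|rot|contact|wid'
python3 - <<'E'
from h import *;import pickle
f,s=grab('wrist','l');pickle.dump((f,s),open('l.pkl','wb'))
cv2.imwrite('pics/l_crop.png',cv2.resize(f['img'][100:400,130:430],(600,600))[:,:,::-1])
E
```

```text
tool_pos: [0.4831, 0.0224, 0.0753]
tool_rot: [0.001, -0.165, 0.986, 0.0]
contact_force: [-3.2, 4.4, 18.3]
gripper_width: 0.673
```

View pics/l_crop.png

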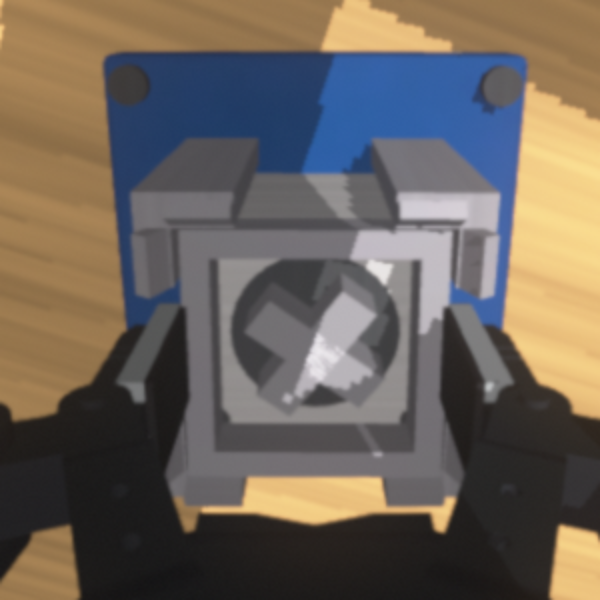

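The ninth picture shows the spacer's outer front edge at (182,231)–(458,231), flush inside the angles, with the cross in its opening. Release it gently.

```bash
python3 -m pendant '[[0,[0,0,-0.025],0],[1,[0,0,-0.025],0],[1,[0,0,-0.025],0],[1,[0,0,-0.025],0],[1,[0,0,-0.025],0],[1,[0,0,-0.3],0],[1,[0,0,-0.7],0],[1,[0,0,-1],0],[1,[0,0,-1],0]]' |grep -E 'pos|rot|contact|wid'
python3 - <<'E'
from h import *;import pickle
f,s=grab('wrist','m');pickle.dump((f,s),open('m.pkl','wb'));s2=manip.state()
tr=q2R(s['tool_rot']);print(s['time'],s['tool_pos'])
f0,s0=pickle.load(open('l.pkl','rb'))
A=ray(f0,[(130+a/2,100+b/2) for a,b in[(182,231),(457,231),(187,476),(447,476),(216,259),(416,259)]],.084,s0)
print(((A-s0['tool_pos'])@q2R(s0['tool_rot'])*1e3).round(1))
# spacer top seen now: bright/grey contour at plane .084
a=topdown(f,s,.084,(.486,.024),.045,6600);cv2.imwrite('pics/m_td.png',a[:,:,::-1])
print(go([.6148,-.222,.231],np.radians(108.9),s2))
E
```

```text
tool_pos: [0.4848, 0.0216, 0.1983]
tool_rot: [0.005, -0.165, 0.986, -0.002]
contact_force: [-0.0, -0.9, 1.1]
gripper_width: 1.001
18.2 [0.48479926 0.02155495 0.19833223]
[[ 28.2 -28.5  -8.8]
 [ 28.1  32.   -8.8]
 [-36.8 -31.4  -8.6]
 [-36.9  33.9  -8.6]
 [ 21.6 -21.3  -8.8]
 [ 21.5  23.3  -8.8]]
(array([-0.38 , -2.278, -0.292]), 'roll', np.float64(0.0), 'ynow', np.float64(1.902))
```

View pics/m_td.png

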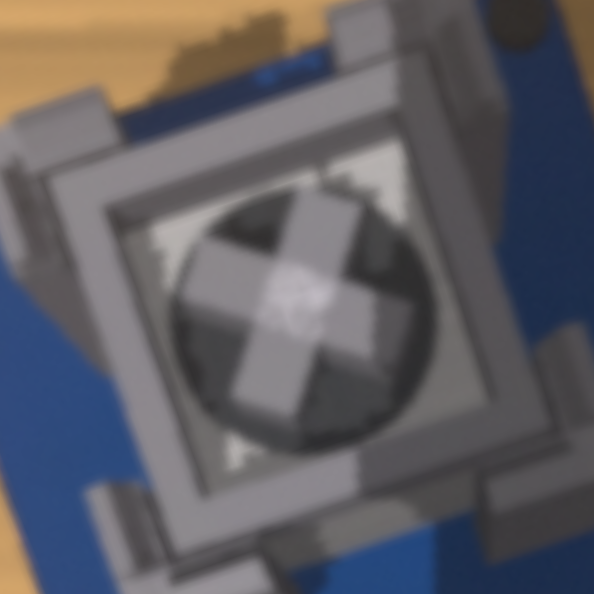

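The tenth picture shows the spacer flat and square, with corners (50,180), (425,48), (552,415), (175,552), so its centre is (.4857,.0235). The cross is at −17.5°. On to the disc, working from numbers only.

```bash
for i in 1 2 3; do python3 -m pendant '[[1,[-0.127,-0.76,-0.1],0],[1,[-0.127,-0.76,-0.1],0],[1,[-0.127,-0.76,-0.1],0]]' |grep pos; done
python3 -m pendant '[[1,[0,0,0],0]]' >/dev/null
cat > disc.py <<'E'
from h import *;import pickle,sys
f,s=grab('wrist',sys.argv[1]);pickle.dump((f,s),open(sys.argv[1]+'.pkl','wb'));s2=manip.state()
c0=np.array([.6148,-.222])
for z,rr in((.048,18),(.018,30)):
    a=topdown(f,s,z,c0,.05,5000);g=cv2.medianBlur(cv2.cvtColor(a,cv2.COLOR_RGB2GRAY),9)
    c=cv2.HoughCircles(g,cv2.HOUGH_GRADIENT,1,100,param1=60,param2=15,minRadius=rr*5-8,maxRadius=rr*5+8)
    if c is not None:
        for u,v,r in c[0][:2]:print(z,c0[0]+.05-v/5000,c0[1]+.05-u/5000,r/5)
a=topdown(f,s,.048,c0,.05,5000);h=cv2.cvtColor(a,cv2.COLOR_RGB2HSV)
m=cv2.inRange(h,(0,0,0),(180,255,55))
for c in cv2.findContours(m,0,2)[0]:
    (u,v),r=cv2.minEnclosingCircle(c)
    if 20<r<70:print('dark',c0[0]+.05-v/5000,c0[1]+.05-u/5000,r/5)
print(s2['time'],s2['tool_pos'],'yaw',go([.6148,-.222,.023],np.radians(108.9),s2))
E
python3 disc.py n
```

```text
tool_pos: [0.5262, -0.0627, 0.2024]
tool_pos: [0.57, -0.1439, 0.2139]
tool_pos: [0.6138, -0.2249, 0.2255]
19.3 [ 0.61248986 -0.22082921  0.22558021] yaw (array([-0.019, -0.021,  1.688]), 'roll', np.float64(0.0), 'ynow', np.float64(1.902))
```

```bash
python3 - <<'E'
from h import *;import pickle
f,s=pickle.load(open('n.pkl','rb'));c0=np.array([.6148,-.222])
a=topdown(f,s,.048,c0,.05,5000);h=cv2.cvtColor(a,cv2.COLOR_RGB2HSV)
print(h[60:460:25,60:460:25,1]);print(h[60:460:25,60:460:25,2])
E
```

```text
[[129 126 126 126 126 129 126 126 128 127 127 127 127 127 128 127]
 [127 126 125 125 127 125 129 126 128 125 126 126 129 128 127 127]
 [126 126 129 127 126 126 127 126 126 127 127 125 126 127 128 128]
 [125 128 128 126 126 126 126 126 126 127 127 126 126 126 128 128]
 [128 127 127 127 128 120  54  16  14  18  55 122 125 126 126 126]
 [126 126 125 125 101  16  14  14  16  16  16  18 111 128 128 128]
 [125 124 127 119  14  14  14  15  18  16  14  16  15 119 127 128]
 [127 126 126  48  11  14  18  50  49  23  11  12  13  44 125 126]
 [125 125 126  16  14  14  20  46  49  26  10  12  10  12 127 126]
 [128 124 124  13  16  14  16  31  36  12  12  18  12  12 127 126]
 [125 127 124  16  14  14  16  13  14   8  11  15  12  13 128 126]
 [125 127 124  70  16  11  24  17  10  12  22  10  10  64 128 126]
 [126 126 125 123  15  13  15  17  13  11  12  12  12 126 128 127]
 [125 125 126 125 117  16  15  12  10  10   8  11 114 127 127 128]
 [127 128 128 128 126 124  64  13  10  10  52 126 126 128 126 126]
 [127 127 127 126 125 125 126 128 126 127 127 126 127 128 127 126]]
[[127 127 127 127 127 127 1
[... 345 characters left out ...]
  96  96  99 124 178 210 210]
 [112 113 114 114  94  91  92  85  86  94  94  97 116 131 207 210]
 [110 111 111 100  92  93  86  56  57  77 142 124 120 134 185 198]
 [110 110 111  94  89  91  76  56  57  77 148 124 152 150 186 196]
 [120 119 119  95  94  93  94  66  64 131 150 100 151 150 187 196]
 [114 114 113  94  93  88  94  96 113 152 142 122 155 152 194 194]
 [124 124 125 106  96  95  74  92 146 123  93 153 152 160 204 205]
 [127 127 126 126 100 100 101  91 121 139 154 154 153 202 204 205]
 [118 118 119 118 116  97  99 130 154 155 156 157 177 198 203 201]
 [129 128 128 128 127 127 108 153 153 152 156 201 203 203 202 202]
 [130 130 131 132 131 133 199 216 216 215 217 216 215 216 215 214]]
```

```bash
cat > disc2.py <<'E'
from h import *;import pickle,sys
f,s=pickle.load(open(sys.argv[1]+'.pkl','rb'));c0=np.array([.6148,-.222])
a=topdown(f,s,.018,c0,.05,5000);h=cv2.cvtColor(a,cv2.COLOR_RGB2HSV)
m=cv2.inRange(h,(0,0,0),(180,80,255));c=max(cv2.findContours(m,0,2)[0],key=cv2.contourArea)
(u,v),ax,_=cv2.fitEllipse(c);print('flange',c0[0]+.05-v/5000,c0[1]+.05-u/5000,np.array(ax)/5)
a=topdown(f,s,.048,c0,.05,5000);h=cv2.cvtColor(a,cv2.COLOR_RGB2HSV)
m=cv2.inRange(h,(0,25,0),(180,70,72));c=max(cv2.findContours(m,0,2)[0],key=cv2.contourArea)
(u,v),ax,_=cv2.fitEllipse(c);print('hole',c0[0]+.05-v/5000,c0[1]+.05-u/5000,np.array(ax)/5)
E
python3 disc2.py n
```

```text
flange 0.6139586120605469 -0.2220976593017578 [59.83562012 59.95250854]
hole 0.6145506652832031 -0.22169718322753906 [14.59975128 15.29381104]
```

```bash
python3 -m pendant '[[1,[-0.014,-0.02,1],0],[1,[-0.014,-0.02,1],0],[1,[-0.014,-0.02,1],0],[1,[-0.014,-0.02,1],0],[1,[-0.014,-0.02,1],0]]' |grep -E 'pos|contact'
python3 -m pendant '[[1,[0,0,0.3],0],[1,[0,0,0.5],0],[1,[0,0,0.55],0],[1,[0,0,0.55],0]]' |grep -E 'pos|contact'
python3 - <<'E'
from h import *
print(go([.6142,-.2219,.024],np.radians(108.9)))
E
```

```text
tool_pos: [0.6156, -0.2225, 0.108]
contact_force: [-0.1, 0.3, 0.0]
tool_pos: [0.6163, -0.2235, 0.0429]
contact_force: [-0.1, 0.1, 0.3]
(array([0.013, 0.019, 0.157]), 'roll', np.float64(0.0), 'ynow', np.float64(1.902))
```

```bash
python3 -m pendant '[[1,[0.012,0.015,0.1],0],[1,[0.012,0.015,0.15],0],[1,[0.012,0.015,0.15],0],[1,[0.012,0.015,0.15],0]]' |grep -E 'pos|contact'
python3 - <<'E'
from h import *
print(go([.6142,-.2219,.024],np.radians(108.9)))
E
```

```text
tool_pos: [0.614, -0.2225, 0.0239]
contact_force: [-0.0, -0.1, -0.4]
(array([-0.003,  0.004, -0.001]), 'roll', np.float64(0.0), 'ynow', np.float64(1.902))
```

```bash
python3 -m pendant '[[0,[0,0,0],0],[0,[0,0,0],0],[0,[0,0,0],0],[0,[0,0,0],0],[0,[0,0,0],0],[0,[0,0,0],0],[0,[0,0,0],0]]' |grep -E 'pos|contact|wid|gras'
python3 -m pendant '[[0,[0,0,-0.2],0],[0,[0,0,-0.6],0],[0,[0,0,-1],0],[0,[0,0,-1],0],[0,[0,0,-1],0]]' |grep -E 'time|pos|contact|wid|gras'
python3 - <<'E'
from h import *
print(go([.4857,.0235,.145],np.radians(108.9)))
E
```

```text
tool_pos: [0.6143, -0.2228, 0.0242]
contact_force: [-0.2, -1.1, 2.0]
gripper_width: 0.401
grasp_force: 60.1
time: 21.8
tool_pos: [0.614, -0.2224, 0.1444]
contact_force: [-0.4, -0.3, -5.0]
gripper_width: 0.399
grasp_force: 60.7
(array([ 0.346,  2.285, -0.007]), 'roll', np.float64(0.0), 'ynow', np.float64(1.902))
```

```bash
for i in 1 2 3; do python3 -m pendant '[[0,[0.04,0.25,0],0],[0,[0.08,0.5,0],0],[0,[0.115,0.76,0],0],[0,[0.115,0.76,0],0]]' |grep pos; done
cat > inh.py <<'E'
from h import *;import pickle,sys
f,s=grab('wrist',sys.argv[1]);pickle.dump((f,s),open(sys.argv[1]+'.pkl','wb'));s2=manip.state()
tr=q2R(s['tool_rot']);p=np.array(s['tool_pos'])
# disc in hand: hole on the boss top and flange front edge
zt=p[2]-.0242+.048
c0=p[:2]
a=topdown(f,s,zt,c0,.05,5000);h=cv2.cvtColor(a,cv2.COLOR_RGB2HSV)
print(h[100:400:20,100:400:20,1]);print(h[100:400:20,100:400:20,2])
print(s2['time'],s2['tool_pos'],go([.4857,.0235,.145],np.radians(108.9),s2))
E
python3 inh.py p
```

```text
tool_pos: [0.5671, -0.1367, 0.1388]
tool_pos: [0.5253, -0.0561, 0.1401]
tool_pos: [0.4834, 0.0248, 0.1411]
[[ 89  91 120 120 119 119 120 119 118 119 119  91  68  64  36]
 [125 120 120 119 120 120 122 122 123 124 126  34  58  48  44]
 [122 123 122 121 121 120 120 121 121 121 121  62  58  64  49]
 [126 123 122 120 120 119 119 112 111 121 122  69  66  54  49]
 [ 77 117 124 123 124  19  14  17  12  12  56  83  53  54  48]
 [ 78  74 122 122  21  12  12  12  12  12   8  13  34  39  40]
 [ 72  77  93 123  12  10  28  22  26   8   8  10  54   0  14]
 [ 72  64  70  94  10  12  26  18  18  14   7   5  51   3  10]
 [ 46  40  58  31  10   8  13   9  14   9   5   5  23   3  12]
 [ 43  40   0  72   8   8   9   9   5  10  10  10  12   3  10]
 [ 43  51   2  36   8   8   9  10   7   7   8   9   9   3  10]
 [122  42   0   0  45   8  12   7  10  10   9  11  10   7   7]
 [125 118  23   2   2  15   9   7  10  10  10  10  10  10   7]
 [124 123  70  11   0  10   7  12  10   7  10   7  10   8   8]
 [126 124 124 157   9   9   9  10   9  10   5   7   5  10  11]]
[[ 40  42  98 236 237 237 238 237 237 237 237  
[... 327 characters left out ...]
32]
 [ 39  40  44 217 105 104  63  58  58  96 102 103  33 104  55]
 [ 39  40  44 158 104 104  58  57  56  56 104 102  30  77  49]
 [ 44  45  44  57 102 101  60  55  55  56  99 100  33  78  43]
 [ 48  45 110  39 102 154 119  55  56 105 103 102  44  77  51]
 [ 47  45 108  43  96 162 119 105 104 103 102  81  59  78 101]
 [177  49 110 112  40 152 105 104 103 104  81  72  73 103 103]
 [217 155  55 113 106  50  89  73  74  73  74  73 104 107 105]
 [222 222 121  96 113  53 105  83  75  75  75  73 104 102  99]
 [216 214 214 146 180 180 178 159  84  75  93 105 104 106  97]]
23.05 [0.484483   0.02342637 0.14159449] (array([-0.01 , -0.003, -0.028]), 'roll', np.float64(0.001), 'ynow', np.float64(1.904))
```

```bash
python3 - <<'E'
from h import *;import pickle
f,s=pickle.load(open('p.pkl','rb'));tr=q2R(s['tool_rot']);p=np.array(s['tool_pos']);zt=p[2]-.0242+.048
a=topdown(f,s,zt,p[:2],.05,5000);h=cv2.cvtColor(a,cv2.COLOR_RGB2HSV)
m=cv2.inRange(h,(0,0,48),(180,45,85));m=cv2.morphologyEx(m,cv2.MORPH_OPEN,np.ones((9,9)))
for c in cv2.findContours(m,0,2)[0]:
    if cv2.contourArea(c)<2000: continue
    (u,v),ax,_=cv2.fitEllipse(c);w=np.array([p[0]+.05-v/5000,p[1]+.05-u/5000,zt]);print(w.round(4),((w-p)@tr*1e3).round(2),np.array(ax)/5)
E
```

```text
[0.4663 0.0157 0.1649] [ 19.3   -2.84 -23.73] [15.1980484  25.83924866]
[0.4804 0.0015 0.1649] [ 10.62 -20.87 -23.81] [ 6.05840416 19.57238159]
[0.4843 0.0253 0.1649] [ -0.92   0.28 -23.8 ] [15.74786987 16.45195923]
```

```bash
python3 -m pendant '[[0,[0,-0.003,0.1],0],[0,[0,-0.003,0.2],0],[0,[0,-0.003,0.26],0],[0,[0,-0.003,0.26],0],[0,[0,-0.003,0.26],0]]' |grep -E 'pos|contact'
python3 - <<'E'
from h import *
print(go([.4846,.0229,.1062],np.radians(108.9)))
E
```

```text
tool_pos: [0.4859, 0.0222, 0.112]
contact_force: [-0.1, -0.0, -2.7]
(array([0.008, 0.009, 0.048]), 'roll', np.float64(0.0), 'ynow', np.float64(1.901))
```

```bash
python3 -m pendant '[[0,[0.008,0.007,0.02],0],[0,[0.008,0.007,0.04],0],[0,[0.008,0.007,0.05],0],[0,[0.008,0.007,0.05],0]]' |grep -E 'pos|contact'
python3 -m pendant '[[0,[0,0,0.015],0],[0,[0,0,0.015],0]]' |grep -E 'pos|contact'
```

```text
tool_pos: [0.4847, 0.0231, 0.1064]
contact_force: [-1.1, -0.4, -3.4]
tool_pos: [0.4853, 0.0231, 0.1059]
contact_force: [-2.8, 0.6, 4.4]
```

```bash
for i in 1 2 3 4; do python3 -m pendant '[[0,[0,0,0.004],0.015],[0,[0,0,0.004],0.03],[0,[0,0,0.004],0.03]]' |grep -E 'pos|rot|contact'; done
```

```text
tool_pos: [0.4851, 0.0231, 0.1043]
tool_rot: [0.001, -0.118, 0.993, 0.0]
contact_force: [0.1, 0.2, -2.6]
tool_pos: [0.4845, 0.023, 0.1032]
tool_rot: [-0.0, -0.072, 0.997, 0.0]
contact_force: [-0.2, 0.1, -2.6]
tool_pos: [0.4847, 0.0231, 0.1029]
tool_rot: [-0.0, -0.025, 1.0, 0.0]
contact_force: [0.6, 1.1, -3.9]
tool_pos: [0.4849, 0.0232, 0.1028]
tool_rot: [0.0, 0.022, 1.0, 0.0]
contact_force: [0.9, 1.6, -3.3]
```

```bash
python3 -m pendant '[[0,[0,0,0.015],0],[0,[0,0,0.03],0],[0,[0,0,0.03],0]]' |grep -E 'pos|rot|contact'
python3 -m pendant '[[0,[0,0,0.01],0],[0,[0,0,0.02],0],[0,[0,0,0.02],0]]' |grep -E 'pos|rot|contact'
```

```text
tool_pos: [0.4851, 0.0232, 0.0996]
tool_rot: [0.0, 0.023, 1.0, 0.0]
contact_force: [-0.0, 2.0, 1.1]
tool_pos: [0.4852, 0.0232, 0.0982]
tool_rot: [0.0, 0.023, 1.0, 0.0]
contact_force: [-4.0, 3.0, 8.0]
```

```bash
python3 -m pendant '[[0,[0,0,-0.008],0],[1,[0,0,-0.008],0],[1,[0,0,-0.008],0],[1,[0,0,-0.008],0],[1,[0,0,-0.008],0],[1,[0,0,-0.3],0],[1,[0,0,-0.7],0],[1,[0,0,-1],0],[1,[0,0,-1],0]]' |grep -E 'time|pos|contact|wid'
python3 - <<'E'
from h import *;import pickle
f,s=grab('wrist','q');pickle.dump((f,s),open('q.pkl','wb'));c0=np.array([.485,.0235])
for zf,zb in((.092,.122),(.1,.13)):
    a=topdown(f,s,zf,c0,.05,5000);g=cv2.cvtColor(a,cv2.COLOR_RGB2GRAY)
    a=topdown(f,s,zb,c0,.05,5000);h=cv2.cvtColor(a,cv2.COLOR_RGB2HSV)
    m=cv2.morphologyEx(cv2.inRange(h,(0,0,20),(180,70,80)),cv2.MORPH_OPEN,np.ones((7,7)))
    for c in cv2.findContours(m,0,2)[0]:
        if cv2.contourArea(c)<1500: continue
        (u,v),ax,_=cv2.fitEllipse(c);print(zb,'hole?',c0[0]+.05-v/5000,c0[1]+.05-u/5000,np.array(ax)/5)
    for r in (18,30):
        c=cv2.HoughCircles(cv2.medianBlur(cv2.cvtColor(a,cv2.COLOR_RGB2GRAY) if r==18 else g,5),cv2.HOUGH_GRADIENT,1,100,param1=50,param2=12,minRadius=r*5-9,maxRadius=r*5+9)
        if c is not None: u,v,q=c[0][0];print(zf,r,c0[0]+.05-v/5000,c0[1]+.05-u/5000,q/5)
E
```

```text
time: 26.85
tool_pos: [0.4883, 0.0226, 0.2239]
contact_force: [0.6, 0.4, -0.4]
gripper_width: 0.996
0.122 hole? 0.4565956237792969 -0.004038928222656238 [20.44031525 33.0401886 ]
0.122 hole? 0.4855171020507813 0.023109408569335944 [13.90300598 15.73310547]
0.122 hole? 0.5047740936279297 0.005310754394531256 [23.36596527 30.09361877]
0.092 18 0.4853000006079674 0.02360000094771386 17.7
0.092 30 0.48490000128746036 0.023200001627206812 30.34
0.13 hole? 0.45531303710937504 -0.0031001831054687373 [20.12471161 31.65111389]
0.13 hole? 0.48317664184570314 0.02318678283691407 [13.57274628 15.2430069 ]
0.13 hole? 0.5020476257324219 0.006176037597656253 [23.02573395 29.01501465]
0.1 18 0.4829000009596348 0.023400001287460337 17.22
0.1 30 0.48090000063180927 0.02360000094771386 31.02
```

```bash
python3 -c "
from plant import manip
print(manip.job_done())"
```

```text
the job is handed in; nothing more can be done
None
```

I handed the job in at about 27 s of the 72 s, with no verdict returned: the housing and spacer are in the pocket, the disc dropped into mesh (contact height and a last wrist picture agree it is fully home and centred), the arm is clear, and it was never moved near the bottles or tin.

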